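# Clear the light unit's deck and hold its shutter half open

### The arm

A 6-joint arm with a two-finger parallel gripper is mounted at the origin on a cart in front of the work surface, level with it; the furniture and walls round the work are solid. World frame = base frame: x ahead of the robot, y to its left, z up, the work surface at z = 0. Lengths are in mm, angles in rad, forces in N, time in s.
With the tool pointing down it reaches from about 375 to 900 mm from the base axis. Payload 3.1 kg.
Tool frame: the origin (TCP) lies on the centre line of the jaws, within the pads' length; the fingertips stand 11 mm ahead of it and the grasp point (between the pads) lies 8 mm behind it; z points along the fingers, y is the direction in which the jaws open and shut (so a half turn about z gives the same grasp; the last joint's range is limited). The gripper opens to 87 mm and grips with 3 to 60 N. Pads are 19 mm wide; open, the fingers measure 117 mm over their backs; the gripper's body (75 mm by 190 mm) begins 51 mm behind the grasp point.
Start: joints at [-1.28, 0.527, 1.433, -0, 1.181, -0.178], TCP at [282.403, -557.535, 233.548] pointing down, gripper open.
Joint ranges: [-3.08, 3.08], [-0.75, 2.2], [0.22, 2.44], [-1.43, 4.57], [0, 2.65], [-2.85, 2.85]. Speed limits (rad/s): [2.79, 2.79, 3.14, 3.14, 3.14, 3.14].

### API

Orientations are given as a unit quaternion [x, y, z, w].
In Python, from workcell import r gives the robot as it stands.
- The arm moves only by the tool arm_command, never from a script. Its arguments are lists of equal length, an entry for each row: "slide": the shift along the tool's x, y, z as a fraction of full scale, a list of three; "twist": the turn about the tool's z as a fraction of full scale. In form: {"slide": [[tx, ty, tz], ...], "twist": [twist, ...]}. A call has exactly 10 rows; each row shifts and turns the commanded pose from where the row before left it, along the tool's axes as they then stand; what a row does not reach is not made up. Full scale, the value 1, is 120 mm for a shift and 60 degrees for a turn. A row lasts 1/8 s, in which the tool goes at most 62.5 mm and 10.7 degrees, less where a joint would pass 70% of its speed; a pose out of reach is approached as far as the arm can. A call with a number of a shift or a turn outside -1 to 1 is refused whole. A call with a gripper value outside its range is refused whole. "hand" is the gripper command: -1 is shut, 1 is fully open, values between are in proportion, set as the call begins (left out, the last holds). The fingers move at their own pace and stop on an object; "force" is the grip in N (left out, the last holds). Time passes only in rows, so rows that do not move let the fingers close, or fill a call up. It gives the time, the measured TCP pose, the force and the opening at its end, in the units of the state.
- r.sense(): the state, without advancing time (a new reading comes with each control period).
- r.camera(name): name is "side" or "top"; returns the picture (400x640x3 uint8, red, green, blue); there is no depth.
- r.camera_params(name): a dict with "intrinsics" (3x3 intrinsics, pixels), "eye" and "rotation" of the camera in the world. Camera axes: x right, y down, z forward; pixel columns grow to the right and rows downward; lengths in mm; the calibration is good to about 2 mm. A picture is of the moment at which its call begins. camera_params takes no time and is no camera call.
- r.finish_job(): hands the job in, once; it reports no verdict.
The state is a dict: "time": time; "qpos": joint angles; "qvel": joint speeds; "joint_torque": joint torques, N m; "eef_pos": TCP position; "orientation": TCP orientation; "wrist_force": force on the tool from outside, world axes, zero at the start; "wrist_torque": the same for the moment, N m; "opening": finger opening in mm.
Only numpy, scipy, OpenCV 4.12 (cv2) and the standard library are available. Lean on these libraries where they do the work, as an engineer would, in place of code of your own. Each camera call takes 0.05 s, during which the arm holds its last target.

### The job

The ceramic chips on the dark deck of the light unit are in the way of its sprung shutter: wipe all four into the unit's white catch tray with the yellow scraper block, not with the fingers, and stand the scraper back upright on its blue mat. Then slide the black shutter by its orange tab against the spring towards the catch tray until its front edge is at the red half-travel marks (half open), and hold it there with the fingers: finish while holding it, do not let go. Leave the timer, beaker, strip box and marker where they are.

Things in the scene. Friction and masses are not known exactly. Their poses are not given: they have to be found in the camera images.
- light_unit: grey box fixed to the bench, 112 mm wide along its x, y = -192 to +176 mm long, turned by up to 0.35 rad; origin in its underside, z up. From -y to +y: white catch tray (point tray_floor), flat dark deck (point deck_edge), lit window at y = 45 to 125 mm under the shutter, black spring housing at y = 135 to 175 mm, top 59 mm above the bench. Aluminium rails run along both sides of the deck
- deck_edge (a point): middle of the deck's edge over the catch tray, at x = 0, y = -100 mm of the light unit. The deck is flat, 45 mm above the bench, from here to y = +135 mm, between rails whose inner faces are at x = +/-43 mm and whose tops are 56 mm above the bench (59 mm for y > 40 mm)
- tray_floor (a point): middle of the floor of the white catch tray, 4 mm above the bench, at x = 0, y = -146 mm of the light unit. The tray is open above, reaches over y = -192 to -100 mm and x = +/-56 mm, walls 4 mm thick; their tops are 34 mm above the bench, 11 mm lower than the deck
- half_mark (a point): midway between the two red half-travel marks on the rails, at x = 0, y = 0 of the light unit, 56 mm above the bench. The shutter's front (-y) edge stands at these when half open; at the black marks at y = +40 mm when shut, and at those at y = -40 mm when fully open
- shutter: black shutter plate, 80 mm along x, 90 mm along y, 5 mm thick, its upper side 51 mm above the bench, lying on the deck over the window, sliding only along the light unit's y; axes as the light unit's, origin at the centre of the plate's underside, at y = +85 mm of the light unit when shut. It carries an upright orange tab and starts shut
- shutter_slide (a joint): travel of the shutter in m: 0 shut, growing as it moves along the light unit's -y towards the catch tray; 0.040 half, 0.080 fully open. A spring pulls it shut: 2.4 N when shut, rising by 1.2 N per 10 mm, so 7.2 N at half and 12 N fully open; it snaps back when let go
- shutter_tab (a point): middle of the top of the orange tab on the shutter: an upright bar 34 mm wide along the light unit's x and 14 mm thick along its y, 46 mm of it free above a low collar; this point is 101 mm above the bench and, when shut, at x = 0, y = +105 mm of the light unit
- scraper: yellow scraper block, 84 to 170 g: foot 74 mm long along its x, 24 mm thick along its y, 20 mm high, black rubber underside; on it an upright grip 48 mm along x, 20 mm thick along y, up to 64 mm above the underside. Origin at the centre of its underside, z up; same either way round. Starts standing on the mat. Between the rails it has 6 mm to spare on each side when its x lies along the unit's x
- mat: blue mat, 140 mm along x by 120 mm along y, 4 mm thick, fixed on the bench; origin at the centre of its underside
- chip_1: terracotta-coloured ceramic chip, a many-sided flat piece about 17 mm across and 8 mm thick; origin at the centre of its underside. It starts lying on the dark deck of the light unit, between the shutter and the catch tray
- chip_2: terracotta-coloured ceramic chip, a many-sided flat piece about 17 mm across and 8 mm thick; origin at the centre of its underside. It starts lying on the dark deck of the light unit, between the shutter and the catch tray
- chip_3: terracotta-coloured ceramic chip, a many-sided flat piece about 17 mm across and 8 mm thick; origin at the centre of its underside. It starts lying on the dark deck of the light unit, between the shutter and the catch tray
- chip_4: terracotta-coloured ceramic chip, a many-sided flat piece about 17 mm across and 8 mm thick; origin at the centre of its underside. It starts lying on the dark deck of the light unit, between the shutter and the catch tray
- timer: white lab timer, 66x62x14 mm, lying on its back, origin under its centre; to be left alone
- beaker: small clear plastic beaker, 54x59x72 mm, origin under its centre; to be left alone
- strip_box: white box with a rainbow of coloured squares, 38x82x20 mm, origin under its centre; to be left alone
- marker: white marker pen with a blue cap, 16x128x16 mm, lying, origin under its centre; to be left alone
There are look-alikes about, which are no part of the job. What is shaped like the scraper but pink is not meant.

How it is judged (in metres and radians):
On the way, in this order (a step that is already met when the one before it is completed fails the run):
1. all four chips lie in the catch tray (y of chip_1 in the frame of light_unit between -0.195 and -0.1 m and x of chip_1 in the frame of light_unit between -0.056 and 0.056 m and height (world z) of each of chip_1, chip_2, chip_3, chip_4 below 0.032 m and y of chip_2 in the frame of light_unit between -0.195 and -0.1 m and x of chip_2 in the frame of light_unit between -0.056 and 0.056 m and y of chip_3 in the frame of light_unit between -0.195 and -0.1 m and x of chip_3 in the frame of light_unit between -0.056 and 0.056 m and y of chip_4 in the frame of light_unit between -0.195 and -0.1 m and x of chip_4 in the frame of light_unit between -0.056 and 0.056 m), for 0.2 s.
2. the scraper stands on the mat again, released, with the chips in the tray and the shutter still shut (all of step 1 and horizontal distance between scraper and mat below 0.05 m and height (world z) of scraper below 0.01 m and angle between scraper's own z axis and vertical below 0.1 rad and linear speed of scraper below 0.02 m/s and contact force between the fingers and scraper below 0.2 N and value of joint shutter_slide below 0.008 m), for 0.2 s.
3. the shutter is held half open by the fingers (value of joint shutter_slide between 0.032 and 0.048 m and contact force between the fingers and shutter above 3 N), for 0.3 s.
At the end, for the whole second after the job is handed in: The shutter stands still at half travel (40 mm, within 8 mm) while the fingers hold it against its spring (more than 3 N of contact); the scraper stands upright and released on the mat, its centre within 50 mm of the mat's centre; all four chips lie in the catch tray (all of step 1 and all of step 3 and velocity of joint shutter_slide between -0.01 and 0.01 m/s and horizontal distance between scraper and mat below 0.05 m and height (world z) of scraper below 0.01 m and angle between scraper's own z axis and vertical below 0.1 rad and linear speed of scraper below 0.02 m/s and contact force between the fingers and scraper below 0.2 N); the arm keeps its last pose, push and grip.
It fails at once if a chip is handled with the fingers (contact force between the fingers and chip_1 above 0.5 N or contact force between the fingers and chip_2 above 0.5 N or contact force between the fingers and chip_3 above 0.5 N or contact force between the fingers and chip_4 above 0.5 N).
It fails at once if the shutter is opened before the deck is clear of chips (value of joint shutter_slide above 0.02 m and not (y of chip_1 in the frame of light_unit between -0.195 and -0.1 m and x of chip_1 in the frame of light_unit between -0.056 and 0.056 m and height (world z) of each of chip_1, chip_2, chip_3, chip_4 below 0.032 m and y of chip_2 in the frame of light_unit between -0.195 and -0.1 m and x of chip_2 in the frame of light_unit between -0.056 and 0.056 m and y of chip_3 in the frame of light_unit between -0.195 and -0.1 m and x of chip_3 in the frame of light_unit between -0.056 and 0.056 m and y of chip_4 in the frame of light_unit between -0.195 and -0.1 m and x of chip_4 in the frame of light_unit between -0.056 and 0.056 m)).
It fails at once if timer, beaker, strip box or marker moved by more than 30 mm (distance of any of timer, beaker, strip_box, marker from where it was at the start of the episode above 0.03 m).
It also fails if it takes over 61 s, if anything falls off the work surface, if the arm or the gripper's body presses on something with over 40 N, if the wrist force passes 120 N, or if a joint passes its speed limit or range.

## Working session

There is one attempt and no reset: what is moved stays moved. The work goes in short steps, Python scripts to look and compute and a tool call to move; the robot and the scene stay as the last step left them, time stands still between calls to the robot, and variables do not carry over. Pictures are saved under pics/ and viewed, and the job is handed in when it is done.

Besides the shell and the picture viewer there is one more tool, called after ">>>" as name([rows], argument=value, ...), one row to a line, values as JSON. arm_command: Moves the arm, as the interface text tells. Its arguments: {"type":"object","properties":{"slide":{"type":"array","items":{"type":"array","items":{"type":"number","minimum":-1,"maximum":1}}},"twist":{"type":"array","items":{"type":"number","minimum":-1,"maximum":1}},"hand":{"type":"number"},"force":{"type":"number"}},"required":["slide","twist"]}

```bash
ls; mkdir -p pics
python3 - <<'E'
from workcell import r
import cv2
print(r.sense())
for n in("top","side"):
    im=r.camera(n); cv2.imwrite(f"pics/{n}0.png",im[:,:,::-1])
    print(n,r.camera_params(n))
E
```

```text
pics
{'time': 0.0, 'qpos': array([-1.28050119e+00,  5.28438014e-01,  1.43389123e+00, -2.20684174e-05,
        1.18137733e+00, -1.78521079e-01]), 'qvel': array([-0.00070966, -0.00032824, -0.00064455, -0.00045582, -0.00094592,
        0.00031976]), 'joint_torque': array([-1.13148275e-05, -4.40040350e+01, -1.76594067e+01,  6.32911082e-02,
        5.81861415e-02, -1.63769496e-04]), 'eef_pos': array([ 282.19993752, -556.87994532,  232.59241591]), 'orientation': array([ 9.72650470e-01,  2.32271276e-01, -6.92273147e-05, -1.05473974e-03]), 'wrist_force': array([-0.81826104,  0.01688129,  0.56948564]), 'wrist_torque': array([ 0.00283827, -0.0438738 , -0.0405944 ]), 'opening': 87.13649486835573}
top {'intrinsics': array([[502.17731065,   0.        , 319.40611377],
       [  0.        , 502.17731065, 206.43569367],
       [  0.        ,   0.        ,   1.        ]]), 'eye': array([ 312.63726249,  132.60016526, 1776.34711754]), 'rotation': array([-0.69907927,  0.71025464, -0.07765835,  0.02820815])}
side {'intrinsics': array([[385.27879495,   0.        , 322.0248344 ],
       [  0.        , 385.27879495, 193.88496443],
       [  0.        ,   0.        ,   1.        ]]), 'eye': array([ 101.78570332, 1110.07431015, 1089.96599509]), 'rotation': array([-0.18690231,  0.88802522, -0.412705  ,  0.07844312])}
```

View pics/top0.png

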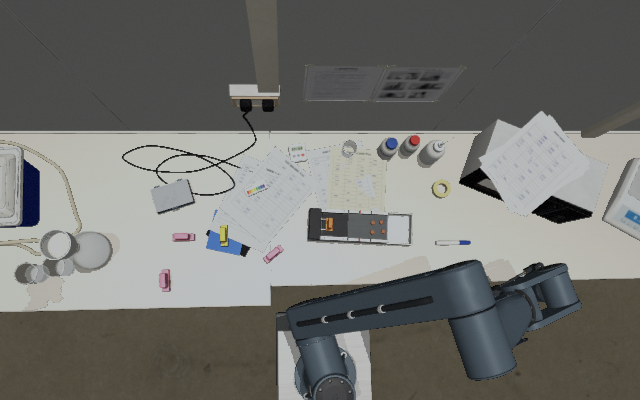

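View pics/side0.png

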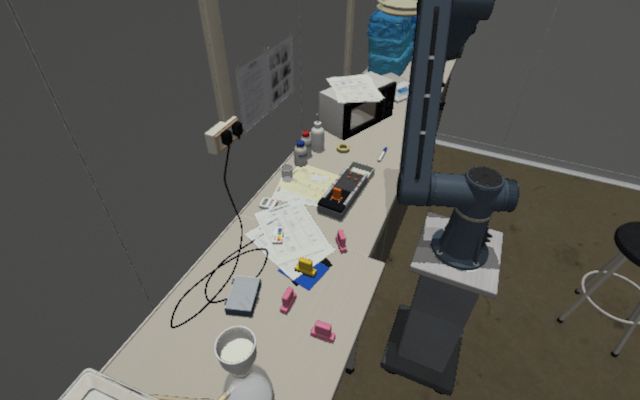

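Candidates for the scraper in the top view are the yellow block at (223,236) on the blue mat, and the pink blocks at (183,237), (165,280) and (273,254). The description says yellow, so I choose (223,236). I'll check it in a crop.

```bash
cat > h.py <<'E'
import numpy as np, cv2
from scipy.spatial.transform import Rotation as R
from workcell import r
def ray(cam,uv):
    p=r.camera_params(cam);uv=np.atleast_2d(np.array(uv,float))
    d=np.c_[uv,np.ones(len(uv))]@np.linalg.inv(p["intrinsics"]).T
    return p["eye"],R.from_quat(p["rotation"]).apply(d)
def plane(cam,uv,z):
    e,d=ray(cam,uv); return e+d*((z-e[2])/d[:,2])[:,None]
def proj(cam,P):
    p=r.camera_params(cam);c=R.from_quat(p["rotation"]).inv().apply(np.atleast_2d(P)-p["eye"])@p["intrinsics"].T
    return c[:,:2]/c[:,2:]
def cent(im,lo,hi,box,amin=4):
    x0,y0,x1,y1=box
    hsv=cv2.cvtColor(im[y0:y1,x0:x1],cv2.COLOR_RGB2HSV)
    m=cv2.inRange(hsv,np.array(lo),np.array(hi))
    n,l,s,c=cv2.connectedComponentsWithStats(m)
    return [(s[i,4],c[i]+[x0,y0],cv2.minAreaRect((np.argwhere(l==i)[:,::-1]+[x0,y0]).astype(np.float32))) for i in range(1,n) if s[i,4]>=amin]
E
python3 - <<'E'
from h import *
t=cv2.imread("pics/top0.png");s=cv2.imread("pics/side0.png")
cv2.imwrite("pics/c1.png",cv2.resize(t[190:290,150:290],None,fx=5,fy=5,interpolation=cv2.INTER_CUBIC))
cv2.imwrite("pics/c2.png",cv2.resize(t[195:260,295:425],None,fx=6,fy=6,interpolation=cv2.INTER_CUBIC))
cv2.imwrite("pics/c3.png",cv2.resize(s[150:300,250:390],None,fx=4,fy=4,interpolation=cv2.INTER_CUBIC))
for cam,im,boxes in(("top",t,((205,220,260,260),(300,200,420,250))),("side",s,((280,240,340,290),(310,155,390,220)))):
    im=im[:,:,::-1].copy()
    for nm,b,lo,hi in(("yel",boxes[0],(22,120,100),(32,255,255)),("blue",boxes[0],(105,120,60),(125,255,255)),("org",boxes[1],(0,110,60),(20,255,255))):
        for x in cent(im,lo,hi,b): print(cam,nm,x)
E
```

```text
top yel (np.int32(4), array([222.5, 225. ]), ((222.5, 225.0), (3.0, 0.0), 180.0))
top yel (np.int32(50), array([222.92, 237.52]), ((223.5, 236.0), (18.0, 7.0), 90.0))
top yel (np.int32(8), array([225.75, 231.  ]), ((225.5, 230.5), (5.0, 1.0), 90.0))
top blue (np.int32(420), array([222.9952381, 244.2      ]), ((224.3756103515625, 242.58047485351562), (34.50246047973633, 17.460758209228516), 12.094757080078125))
top org (np.int32(90), array([329.02222222, 224.06666667]), ((329.0, 224.0), (12.0, 6.0), 90.0))
top org (np.int32(11), array([372.09090909, 222.36363636]), ((372.0, 222.5), (3.0, 2.0), 90.0))
top org (np.int32(11), array([380.36363636, 221.90909091]), ((380.5, 222.0), (2.0, 3.0), 90.0))
top org (np.int32(12), array([371.58333333, 231.75      ]), ((371.5, 231.5), (3.0, 3.0), 90.0))
top org (np.int32(12), array([382.41666667, 231.08333333]), ((382.5, 231.5), (3.0, 3.0), 90.0))
side yel (np.int32(58), array([305.18965517, 261.12068966]), ((305.2999572753906, 261.1000061035156), (12.649109840393066, 4.427187919616699), 18.434947967529297))
side yel (np.int32(65), array([306.046153
[... 254 characters left out ...]
922729492), 42.87890625))
side blue (np.int32(7), array([281.57142857, 271.85714286]), ((281.7500305175781, 272.2500305175781), (5.656853675842285, 0.7071067094802856), 45.0))
side org (np.int32(7), array([350.28571429, 173.        ]), ((350.0, 173.0), (2.0, 2.0), 90.0))
side org (np.int32(5), array([357.8, 174.6]), ((358.0, 174.5), (2.0, 1.0), 0.0))
side org (np.int32(7), array([348.28571429, 177.        ]), ((348.0, 177.0), (2.0, 2.0), 90.0))
side org (np.int32(8), array([355.125, 179.125]), ((355.0, 179.0), (2.0, 2.0), 90.0))
side org (np.int32(117), array([336.64102564, 193.77777778]), ((337.3529052734375, 193.58822631835938), (11.156637191772461, 12.611852645874023), 14.03624439239502))
```

View pics/c1.png

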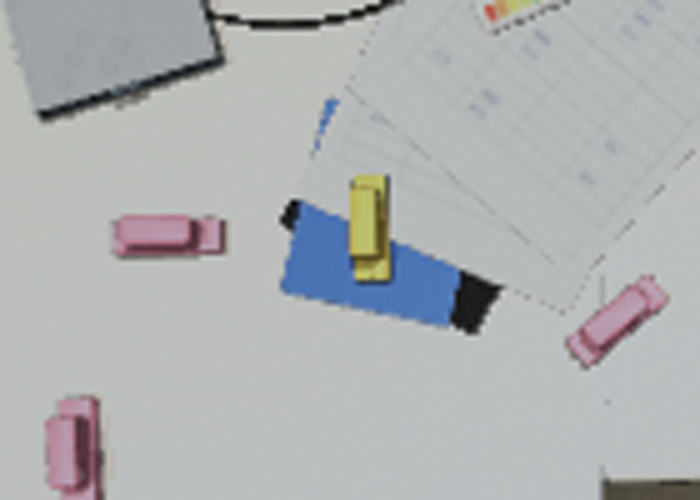

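View pics/c2.png

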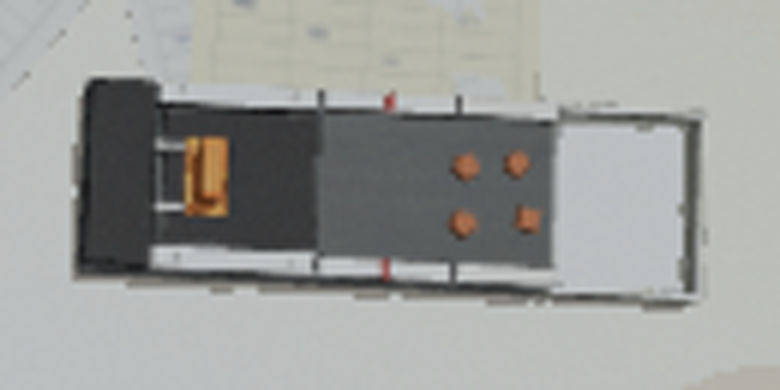

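View pics/c3.png

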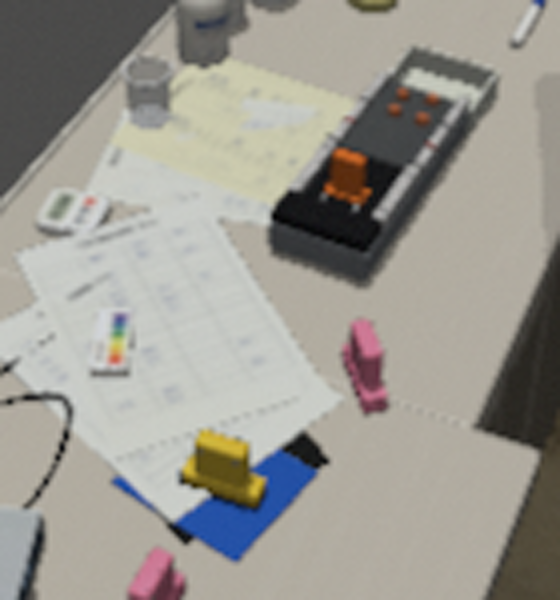

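The crops confirm one yellow block on the blue mat at top pixel (223,236). The mat is partly under paper. The unit shows orange tab (329,224), red marks around (360,212)/(359,239), and four chips at (372,222), (380,222), (372,232), (382,231). Next I work out the positions.

```bash
cat > m.py <<'E'
from h import *
def c2(u):u=np.array(u,float);return (u+.5)/6-.5+[295,195]
def c1(u):u=np.array(u,float);return (u+.5)/5-.5+[150,190]
def c3(u):u=np.array(u,float);return (u+.5)/4-.5+[250,150]
# unit fit: pix crop, local x,y,z
F=[((390,101),49.5,0,56),((387,268),-49.5,0,56),((459,104),49.5,-40,56),((453,272),-49.5,-40,56),
((321,98),49.5,40,59),((316,263),-49.5,40,59),((556,122),43,-100,45),((551,268),-43,-100,45)]
W=np.vstack([plane("top",c2(f[0]),f[3]) for f in F])[:,:2]
L=np.array([[f[1],f[2]] for f in F],float)
lm,wm=L.mean(0),W.mean(0)
H=(L-lm).T@(W-wm);a=np.arctan2(H[0,1]-H[1,0],H[0,0]+H[1,1])
A=np.array([[np.cos(a),-np.sin(a)],[np.sin(a),np.cos(a)]])
o=wm-A@lm
E
python3 - <<'E'
from m import *
print("unit",o,a,"res",np.round((W-o)@A-L,1).tolist())
for n,u,z in(("ch",(372.1,222.4),53),("ch",(380.4,221.9),53),("ch",(371.6,231.75),53),("ch",(382.4,231.1),53)):
    print(n,np.round((plane("top",u,z)[0,:2]-o)@A,1))
# tab two-view top
print("tab pred top px",proj("top",np.r_[o+A@[0,105],101]),"side",proj("side",np.r_[o+A@[0,105],101]))
mk=[(282,290),(450,325),(334,98)]
M=np.vstack([plane("top",c1(u),4) for u in mk]);print("mat",M, np.linalg.norm(M[1]-M[0]),np.linalg.norm(M[2]-M[0]),(M[1]+M[2])/2)
g=np.vstack([plane("top",c1(u),68) for u in((351,177),(379,177),(379,257),(351,257))]);print("grip top",g[:,:2],g.mean(0))
f=np.vstack([plane("top",c1(u),24) for u in((355,282),(391,282),(391,177))]);print("foot",f[:,:2],(f[0]+f[2])/2)
for c in((222,432),(250,440)):pass
g=np.vstack([plane("side",c3(u),68) for u in((200,430),(250,445),(245,455),(195,440))]);print("side grip top?",g[:,:2],g.mean(0))
E
python3 - <<'E'
import cv2
t=cv2.imread("pics/top0.png");s=cv2.imread("pics/side0.png")
a=cv2.resize(t[215:255,200:260],None,fx=10,fy=10,interpolation=cv2.INTER_NEAREST)
b=cv2.resize(s[245:290,280:335],None,fx=11,fy=11,interpolation=cv2.INTER_NEAREST)
cv2.imwrite("pics/c4.png",a);cv2.imwrite("pics/c5.png",b)
E
```

```text
unit [ 504.28094413 -127.88880922] -0.06353591923176016 res [[-0.8, -0.1], [0.9, -1.3], [-0.5, -0.6], [0.4, 0.3], [-1.6, 0.6], [1.5, 0.3], [-0.0, -0.1], [0.1, 1.0]]
ch [ 12.7 -45.7]
ch [ 16.  -74.8]
ch [-20.1 -44.8]
ch [-15.9 -82.7]
tab pred top px [[330.19223622 222.21286865]] side [[336.66956237 188.09096099]]
mat [[439.07560386 403.90738058   4.        ]
 [412.78236519 287.90916772   4.        ]
 [573.7580306  369.40567516   4.        ]] 118.94082472006298 139.03137685400202 [493.2701979  328.65742144   4.        ]
grip top [[510.17274355 348.97843989]
 [509.92504681 330.23043954]
 [455.68461222 329.86327334]
 [455.97215708 348.52300512]] [482.93863992 339.39878947  68.        ]
foot [[442.3535777  351.21065623]
 [441.95796786 326.62720211]
 [514.89736102 327.06982512]] [478.62546936 339.14024068  24.        ]
side grip top? [[502.47913611 338.22963887]
 [456.49204827 335.74610545]
 [455.85453275 347.32892461]
 [501.54070095 349.89975119]] [479.09160452 342.80110503  68.        ]
```

View pics/c4.png

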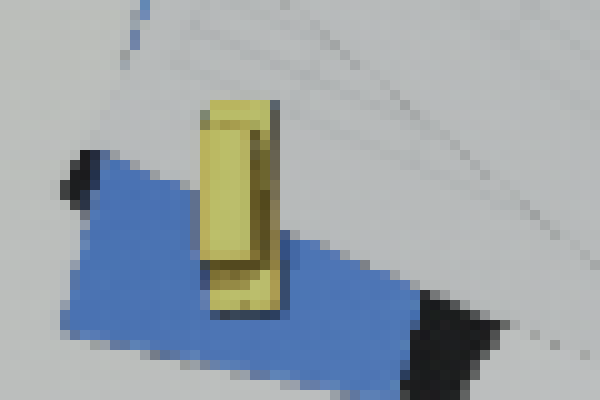

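View pics/c5.png

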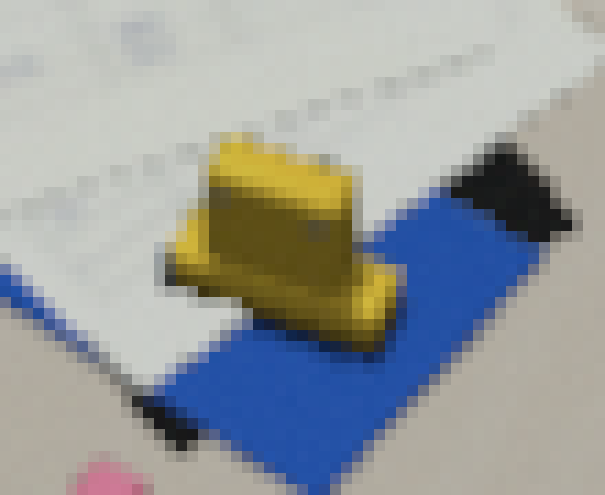

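Run:
```python
from m import *
print("grip",plane("top",(222.1,233.8),68),"foot",plane("top",(224.1,235),24))
q=lambda u:(np.array(u,float)+.5)/11-.5+[280,245]
print("side grip top",plane("side",[q((212,150)),q((240,135)),q((352,180)),q((330,195))],68),)
print("side corners foot bottom near z4",plane("side",[q((165,280)),q((378,350)),q((400,270)),q((190,225))],[4]))
print("unit pts",[np.round(o+A@[0,y],1) for y in(105,65,0,-5,-100,-146)])
print("side org tab face px pred z 101/55",proj("side",[np.r_[o+A@[x,105],z] for x in(-17,17) for z in(101,55)]))
```

```text
grip [[480.18820562 341.05075812  68.        ]] foot [[480.2361939 339.5385162  24.       ]]
side grip top [[502.94978828 343.56988379  68.        ]
 [497.63025926 334.56572849  68.        ]
 [458.22893565 336.68548886  68.        ]
 [461.95037307 344.83967586  68.        ]]
side corners foot bottom near z4 [[518.19931369 350.14974144   4.        ]
 [444.40076276 347.582678     4.        ]
 [451.0082064  315.73729898   4.        ]
 [520.78876024 326.77806304   4.        ]]
unit pts [array([510.9, -23.1]), array([508.4, -63. ]), array([ 504.3, -127.9]), array([ 504. , -132.9]), array([ 497.9, -227.7]), array([ 495. , -273.6])]
side org tab face px pred z 101/55 [[340.483864   189.35312136]
 [339.96888098 197.98149326]
 [332.88327601 186.83807092]
 [332.51402416 195.45124786]]
```

>>> arm_command([
  [0, 0, 0],
  [0, 0, 0],
  [0, 0, 0],
  [0.23, -0.46, 0],
  [0.23, -0.46, 0],
  [0.23, -0.46, 0],
  [0.23, -0.46, 0],
  [0.23, -0.46, 0],
  [0.23, -0.46, 0],
  [0.23, -0.46, 0],
], twist=[0.14, 0.14, 0.14, 0, 0, 0, 0, 0, 0, 0], hand=1, force=30)

```text
time: 1.35
eef_pos: [464.8, -163.8, 233.4]
orientation: [1.0, 0.014, -0.0, -0.0]
wrist_force: [0.4, -0.4, -0.1]
opening: 86.9
```

>>> arm_command([
  [0.024, -0.42, 0.05],
  [0.024, -0.42, 0.05],
  [0.024, -0.42, 0.05],
  [0.024, -0.42, 0.05],
  [0.024, -0.42, 0.05],
  [0.024, -0.42, 0.05],
  [0.024, -0.42, 0.05],
  [0.024, -0.42, 0.05],
  [0.024, -0.42, 0.1],
  [0.024, -0.42, 0.1],
], twist=[0, 0, 0, 0, 0, 0, 0, 0, 0, 0])

```text
time: 2.6
eef_pos: [478.2, 340.5, 160.9]
orientation: [1.0, 0.015, -0.0, 0.0]
wrist_force: [0.4, -0.1, -0.2]
opening: 87.0
```

Run:
```python
from h import *
s=r.sense();print(s["time"],s["eef_pos"],s["orientation"])
t=r.camera("top")[:,:,::-1];sd=r.camera("side")[:,:,::-1]
a=cv2.resize(t[200:270,180:280],None,fx=4,fy=4);b=cv2.resize(sd[180:300,250:370],None,fx=3.3,fy=3.3)
h=max(a.shape[0],b.shape[0]);p=lambda i:cv2.copyMakeBorder(i,0,h-i.shape[0],0,0,0)
cv2.imwrite("pics/d1.png",np.hstack([p(a),p(b)]))
```

```text
2.6 [478.23126745 340.53979158 160.91728162] [ 9.99893833e-01  1.45698381e-02 -1.46436998e-04  1.46813358e-04]
```

View pics/d1.png

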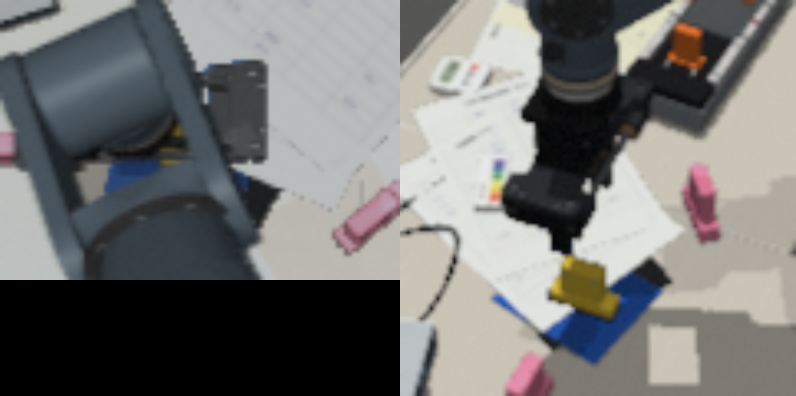

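The side crop shows the open jaws straddling above the yellow block, with the near finger at crop (560,235). I lower the tool and close the jaws.

>>> arm_command([
  [0.015, 0, 0.2],
  [0, 0, 0.2],
  [0, 0, 0.2],
  [0, 0, 0.2],
  [0, 0, 0.2],
  [0, 0, 0],
  [0, 0, 0],
  [0, 0, 0],
  [0, 0, 0],
  [0, 0, 0],
], twist=[0, 0, 0, 0, 0, 0, 0, 0, 0, 0])

```text
time: 3.95
eef_pos: [480.6, 339.1, 42.1]
orientation: [1.0, 0.015, 0.0, -0.0]
wrist_force: [0.1, 0.2, 0.4]
opening: 87.1
```

>>> arm_command([
  [0, 0, 0],
  [0, 0, 0],
  [0, 0, 0],
  [0, 0, 0],
  [0, 0, 0],
  [0, 0, 0],
  [0, 0, 0],
  [0, 0, 0],
  [0, 0, 0],
  [0, 0, 0],
], twist=[0, 0, 0, 0, 0, 0, 0, 0, 0, 0], hand=-1, force=35)

```text
time: 5.2
eef_pos: [480.5, 339.2, 41.6]
orientation: [1.0, 0.014, 0.0, -0.0]
wrist_force: [0.3, 1.3, 0.1]
opening: 19.6
```

>>> arm_command([
  [0, 0, -0.1],
  [0, 0, -0.25],
  [0, 0, -0.35],
  [0, 0, -0.38],
  [0.052, 0.45, 0],
  [0.052, 0.45, 0],
  [0.052, 0.45, 0],
  [0.052, 0.45, 0],
  [0.052, 0.45, 0],
  [0.052, 0.45, 0],
], twist=[0, 0, 0.088, 0, 0, 0, 0, 0, 0, 0])

```text
time: 6.45
eef_pos: [496.9, 11.4, 171.8]
orientation: [1.0, -0.031, 0.0, 0.0]
wrist_force: [1.4, -0.6, -0.5]
opening: 19.6
```

>>> arm_command([
  [0.045, 0.4, 0],
  [0.045, 0.4, 0],
  [0.03, 0.25, 0],
  [0.013, 0.12, 0],
  [0, 0, 0],
  [0, 0, 0],
  [0, 0, 0],
  [0, 0, 0],
  [0, 0, 0],
  [0, 0, 0],
], twist=[0, 0, 0, 0, 0, 0, 0, 0, 0, 0])

```text
time: 7.7
eef_pos: [504.3, -127.7, 171.1]
orientation: [1.0, -0.031, -0.0, -0.0]
wrist_force: [-0.7, -0.4, -1.2]
opening: 20.2
```

Run:
```python
from m import *
s=r.sense();p=s["eef_pos"];q=s["orientation"];print(s["time"],p,q,2*np.arctan2(q[1],q[0]),"loc",(p[:2]-o)@A, s["wrist_force"])
t=r.camera("top")[:,:,::-1];sd=r.camera("side")[:,:,::-1]
a=cv2.resize(t[180:270,290:420],None,fx=3,fy=3);b=cv2.resize(sd[140:240,290:410],None,fx=3.3,fy=3.3)
h=max(a.shape[0],b.shape[0]);p=lambda i:cv2.copyMakeBorder(i,0,h-i.shape[0],0,0,0)
cv2.imwrite("pics/d2.png",np.hstack([p(a),p(b)]))
```

```text
7.7 [ 504.30209698 -127.69871931  171.14066151] [ 9.99505955e-01 -3.14300099e-02 -2.30096303e-05 -1.28812789e-05] -0.06287037376194253 loc [0.00904076 0.19104942] [-0.733141   -0.39927097 -1.23459647]
```

View pics/d2.png

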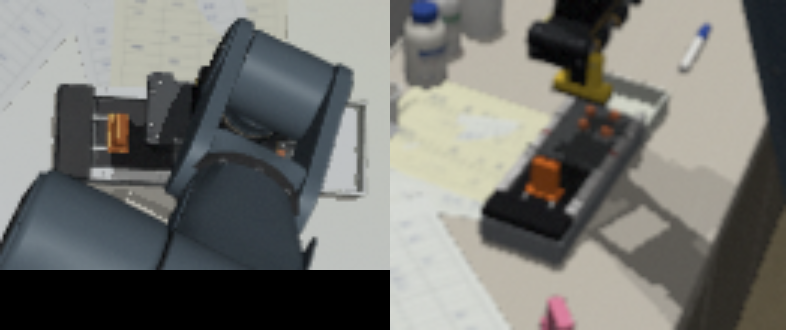

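The scraper is held upright above the deck at side crop (585,80). Before lowering, I check its lateral position against the prediction.

Run:
```python
from m import *
im=r.camera("side"); 
cv2.imwrite("pics/d3.png",cv2.resize(im[150:175,328:364,::-1],None,fx=20,fy=20,interpolation=cv2.INTER_NEAREST))
z=171.1-37.6
P=proj("side",[np.r_[o+A@[x,y],zz] for x,y,zz in((-37,12,z+20),(37,12,z+20),(-37,12,z),(37,12,z),(-24,10,z+64),(24,10,z+64))]);
print(np.round((P-[328,150]+.5)*20))
```

```text
[[552. 372.]
 [224. 272.]
 [545. 450.]
 [220. 350.]
 [512. 173.]
 [295. 109.]]
```

View pics/d3.png

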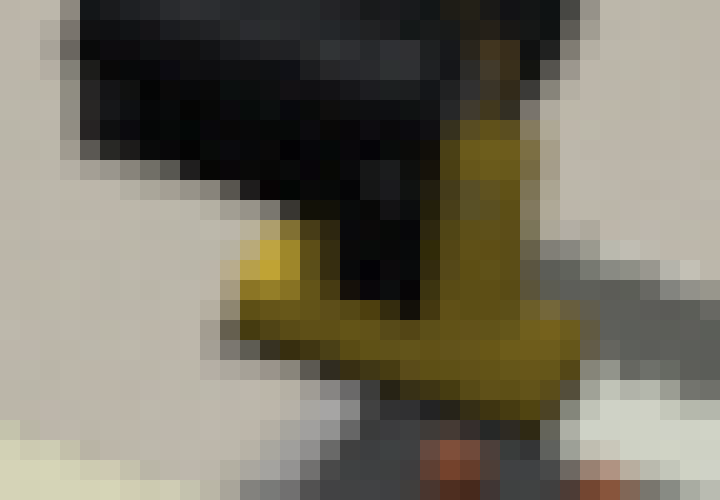

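>>> arm_command([
  [0, 0, 0.2],
  [0, 0, 0.2],
  [0, 0, 0.12],
  [0, 0, 0.08],
  [0, 0, 0.06],
  [0, 0, 0.04],
  [0, 0, 0.02],
  [0, 0, 0],
  [0, 0, 0],
  [0, 0, 0],
], twist=[0, 0, 0, 0, 0, 0, 0, 0, 0, 0])

```text
time: 9.1
eef_pos: [504.4, -127.9, 85.0]
orientation: [1.0, -0.032, 0.0, 0.0]
wrist_force: [-0.1, -0.3, -0.7]
opening: 19.8
```

>>> arm_command([
  [0, 0, 0.008],
  [0, 0, 0.008],
  [0, 0, 0],
  [0, 0, 0],
  [0, 0, 0],
  [0, 0, 0],
  [0, 0, 0],
  [0, 0, 0],
  [0, 0, 0],
  [0, 0, 0],
], twist=[0, 0, 0, 0, 0, 0, 0, 0, 0, 0])

```text
time: 10.35
eef_pos: [504.3, -127.9, 82.8]
orientation: [1.0, -0.032, 0.0, -0.0]
wrist_force: [0.1, -0.5, -0.9]
opening: 19.7
```

>>> arm_command([
  [0, 0, 0.01],
  [0, 0, 0.005],
  [0, 0, 0],
  [0, 0, 0],
  [0, 0, 0],
  [0, 0, 0],
  [0, 0.03, 0],
  [0, 0.05, 0],
  [0, 0.05, 0],
  [0, 0.05, 0],
], twist=[0, 0, 0, 0, 0, 0, 0, 0, 0, 0])

```text
time: 11.6
eef_pos: [502.9, -146.6, 82.6]
orientation: [0.999, -0.033, 0.0, -0.002]
wrist_force: [0.4, 10.2, 13.5]
opening: 20.0
```

Run:
```python
from m import *
s=r.sense();p=s["eef_pos"];print(p,"loc",(p[:2]-o)@A, s["wrist_force"],s["wrist_torque"])
sd=r.camera("side")[:,:,::-1]
cv2.imwrite("pics/d4.png",cv2.resize(sd[150:215,315:385],None,fx=9,fy=9))
```

```text
[ 502.91986585 -146.64240646   82.60949052] loc [ -0.16760646 -18.80217678] [ 0.40919449 10.24900955 13.47620185] [ 2.09801611 -0.15390443 -0.01369982]
```

View pics/d4.png

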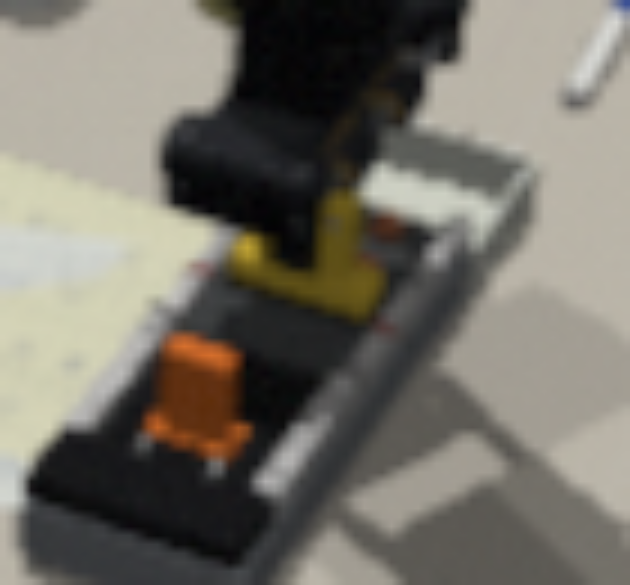

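Scraper is seated between the rails. The friction is high (13.5 N down), so I ease up about 1 mm and wipe.

>>> arm_command([
  [0, 0, -0.008],
  [0, 0.05, 0],
  [0, 0.06, 0],
  [0, 0.06, 0],
  [0, 0.06, 0],
  [0, 0.06, 0],
  [0, 0.06, 0],
  [0, 0.06, 0],
  [0, 0.06, 0],
  [0, 0, 0],
], twist=[0, 0, 0, 0, 0, 0, 0, 0, 0, 0])

```text
time: 12.9
eef_pos: [499.2, -205.3, 82.6]
orientation: [0.999, -0.032, -0.0, -0.001]
wrist_force: [0.1, 3.7, 8.4]
opening: 19.9
```

Run:
```python
from m import *
s=r.sense();p=s["eef_pos"];print(p,"loc",(p[:2]-o)@A, s["wrist_force"],s["wrist_torque"])
sd=r.camera("side")[:,:,::-1]
cv2.imwrite("pics/d5.png",cv2.resize(sd[150:215,315:385],None,fx=9,fy=9))
```

```text
[ 499.15621201 -205.31992826   82.62027757] loc [ -0.19804376 -77.60026967] [0.11650194 3.65736705 8.36354191] [ 0.73612031  0.06925704 -0.03475151]
```

View pics/d5.png

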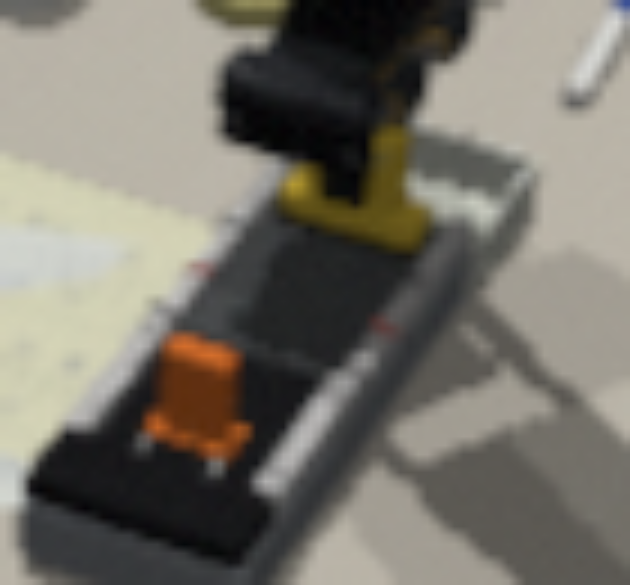

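>>> arm_command([
  [0, 0.05, 0],
  [0, 0.05, 0],
  [0, 0.05, -0.005],
  [0, 0.05, 0],
  [0, 0.05, 0],
  [0, 0, 0],
  [0, 0, -0.1],
  [0, 0, -0.3],
  [0, 0, -0.3],
  [0, 0, -0.1],
], twist=[0, 0, 0, 0, 0, 0, 0, 0, 0, 0])

```text
time: 14.2
eef_pos: [498.6, -236.6, 181.0]
orientation: [1.0, -0.031, 0.002, 0.002]
wrist_force: [-0.1, 0.1, -1.2]
opening: 19.8
```

Run:
```python
from m import *
s=r.sense();p=s["eef_pos"];print(p,"loc",(p[:2]-o)@A, s["wrist_force"],s["wrist_torque"])
t=r.camera("top")[:,:,::-1];sd=r.camera("side")[:,:,::-1]
a=cv2.resize(t[180:270,290:420],None,fx=3,fy=3);b=cv2.resize(sd[140:220,310:410],None,fx=4,fy=4)
h=max(a.shape[0],b.shape[0]);p=lambda i:cv2.copyMakeBorder(i,0,h-i.shape[0],0,0,0)
cv2.imwrite("pics/d6.png",np.hstack([p(a),p(b)]))
```

```text
[ 498.60622765 -236.60513061  180.98804933] loc [   1.2394786  -108.85726727] [-0.0634858   0.12111932 -1.20779867] [ 0.04120464  0.02918977 -0.00295958]
```

View pics/d6.png

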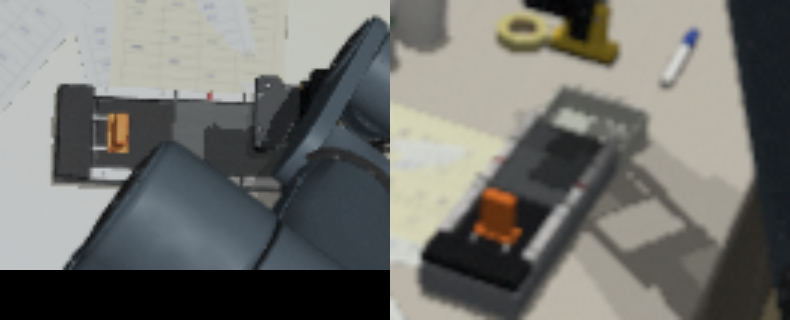

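>>> arm_command([
  [-0.038, -0.3, 0],
  [-0.038, -0.43, 0],
  [-0.038, -0.43, 0],
  [-0.038, -0.43, 0],
  [-0.038, -0.43, 0],
  [-0.038, -0.43, 0],
  [-0.038, -0.43, 0],
  [-0.038, -0.43, 0],
  [-0.038, -0.43, 0],
  [-0.038, -0.43, 0],
], twist=[0, 0, 0, 0, 0, 0, 0, 0, 0, 0])

```text
time: 15.55
eef_pos: [482.4, 267.9, 176.8]
orientation: [1.0, -0.031, -0.001, 0.001]
wrist_force: [0.1, -0.7, -1.6]
opening: 19.5
```

Run:
```python
from m import *
s=r.sense();p=s["eef_pos"];print(p)
t=r.camera("top")[:,:,::-1];sd=r.camera("side")[:,:,::-1]
a=cv2.resize(t[195:255,300:420],None,fx=6,fy=6)
cv2.imwrite("pics/d7.png",a)
for x in cent(t[:,:,::-1].copy(),(0,110,60),(20,255,255),(300,200,420,250)):print(x[:2],(plane("top",x[1],10)[0,:2]-o)@A)
```

```text
[482.36711726 267.94882132 176.76168129]
(np.int32(90), array([329.02222222, 224.06666667])) [  4.4520625  101.15006125]
(np.int32(5), array([389. , 221.2])) [  25.6655679  -113.95892296]
(np.int32(8), array([389. , 226.5])) [   6.56260394 -114.36881446]
(np.int32(19), array([391.05263158, 232.68421053])) [ -15.28428465 -122.25903811]
```

View pics/d7.png

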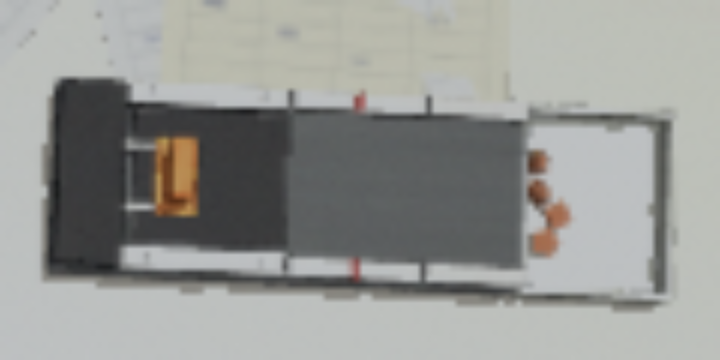

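All four chips are in the tray, at crop (538,160), (539,190), (557,213) and (543,242). The deck is clear and the shutter is shut. I go on to the mat.

>>> arm_command([
  [-0.01, -0.3, 0],
  [-0.01, -0.275, 0],
  [0, 0, 0.2],
  [0, 0, 0.25],
  [0, 0, 0.25],
  [0, 0, 0.2],
  [0, 0, 0.1],
  [0, 0, 0.07],
  [0, 0, 0],
  [0, 0, 0],
], twist=[0, 0, 0, 0, 0, 0, 0, 0, 0, 0])

```text
time: 16.9
eef_pos: [486.1, 335.9, 51.0]
orientation: [1.0, -0.032, 0.001, -0.0]
wrist_force: [0.9, 0.6, -1.4]
opening: 19.6
```

Run:
```python
from m import *
s=r.sense();p=s["eef_pos"];print(p,s["wrist_force"])
sd=r.camera("side")[:,:,::-1]
cv2.imwrite("pics/d8.png",cv2.resize(sd[235:295,275:345],None,fx=10,fy=10,interpolation=cv2.INTER_NEAREST))
```

```text
[486.09767617 335.86474062  50.95701301] [ 0.93438516  0.63760838 -1.38211736]
```

View pics/d8.png

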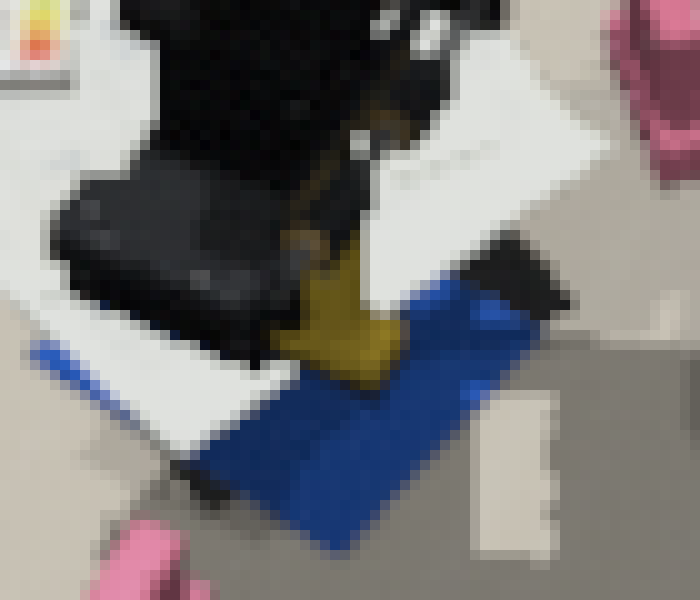

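>>> arm_command([
  [0, 0, 0.04],
  [0, 0, 0.02],
  [0, 0, 0.01],
  [0, 0, 0],
  [0, 0, 0],
  [0, 0, 0],
  [0, 0, 0],
  [0, 0, 0],
  [0, 0, 0],
  [0, 0, 0],
], twist=[0, 0, 0, 0, 0, 0, 0, 0, 0, 0])

```text
time: 18.2
eef_pos: [485.5, 335.6, 41.8]
orientation: [1.0, -0.032, -0.0, 0.0]
wrist_force: [0.2, 0.4, -1.3]
opening: 19.5
```

>>> arm_command([
  [0, 0, 0.005],
  [0, 0, 0],
  [0, 0, 0.005],
  [0, 0, 0],
  [0, 0, 0],
  [0, 0, 0],
  [0, 0, 0],
  [0, 0, 0],
  [0, 0, 0],
  [0, 0, 0],
], twist=[0, 0, 0, 0, 0, 0, 0, 0, 0, 0])

```text
time: 19.45
eef_pos: [485.5, 335.7, 41.6]
orientation: [1.0, -0.032, 0.0, -0.0]
wrist_force: [-1.3, -1.3, 7.7]
opening: 19.5
```

>>> arm_command([
  [0, 0, -0.004],
  [0, 0, 0],
  [0, 0, 0],
  [0, 0, 0],
  [0, 0, 0],
  [0, 0, 0],
  [0, 0, 0],
  [0, 0, 0],
  [0, 0, -0.05],
  [0, 0, -0.1],
], twist=[0, 0, 0, 0, 0, 0, 0, 0, 0, 0], hand=1)

```text
time: 20.7
eef_pos: [485.2, 335.5, 59.3]
orientation: [1.0, -0.032, -0.0, 0.0]
wrist_force: [0.6, 0.5, -0.4]
opening: 86.3
```

Run:
```python
from m import *
s=r.sense();p=s["eef_pos"];print(p,s["wrist_force"],s["opening"])
sd=r.camera("side")[:,:,::-1]
cv2.imwrite("pics/d9.png",cv2.resize(sd[235:295,275:345],None,fx=10,fy=10,interpolation=cv2.INTER_NEAREST))
```

```text
[485.21885293 335.49055004  59.34390399] [ 0.62672468  0.4523794  -0.37082806] 86.25858363070176
```

View pics/d9.png

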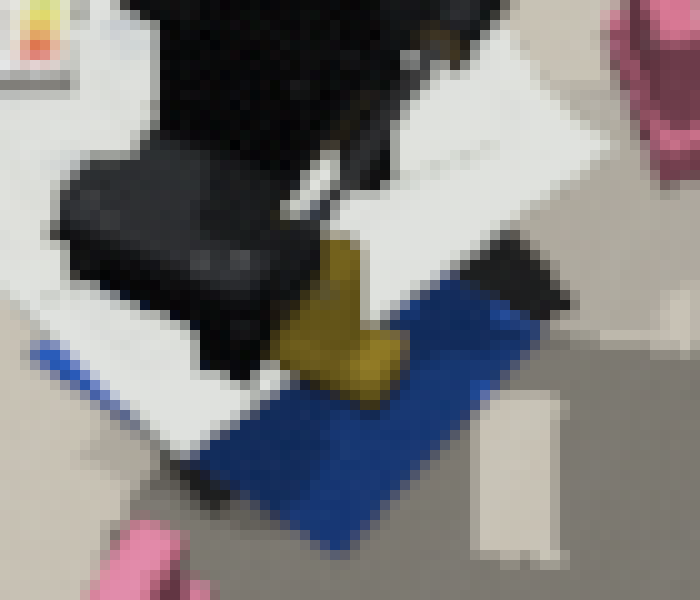

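The scraper stands upright and free on the mat, with its foot's right corner at crop (390,390). I lift off and move to the tab.

>>> arm_command([
  [0, 0, -0.3],
  [0, 0, -0.33],
  [0, 0, -0.33],
  [0.058, 0.424, 0],
  [0.058, 0.424, 0],
  [0.058, 0.424, 0],
  [0.058, 0.424, 0],
  [0.058, 0.424, 0],
  [0.058, 0.424, 0],
  [0.058, 0.424, 0],
], twist=[0, 0, 0, 0, 0, 0, 0, 0, 0, 0])

```text
time: 22.0
eef_pos: [511.9, -24.6, 175.1]
orientation: [0.999, -0.032, 0.001, 0.0]
wrist_force: [1.3, 0.1, 0.8]
opening: 87.1
```

>>> arm_command([
  [0, 0, 0],
  [0, 0, 0],
  [0, 0, 0],
  [0, 0, 0],
  [0, 0, 0],
  [0, 0, 0],
  [0, 0, 0],
  [0, 0, 0],
  [0, 0, 0],
  [0, 0, 0],
], twist=[0, 0, 0, 0, 0, 0, 0, 0, 0, 0], hand=0.1)

```text
time: 23.25
eef_pos: [511.7, -23.0, 174.3]
orientation: [0.999, -0.032, -0.0, 0.0]
wrist_force: [0.1, -0.7, 0.9]
opening: 47.7
```

Run:
```python
from m import *
s=r.sense();p=s["eef_pos"];print(p,"loc",(p[:2]-o)@A,s["opening"])
t=r.camera("top")[:,:,::-1];sd=r.camera("side")[:,:,::-1]
a=cv2.resize(t[190:270,200:420],None,fx=3.4,fy=3.4);b=cv2.resize(sd[150:300,270:400],None,fx=2.4,fy=2.4)
cv2.imwrite("pics/e1.png",a);cv2.imwrite("pics/e2.png",cv2.resize(sd[150:290,270:390],None,fx=4,fy=4))
im=np.ascontiguousarray(sd[:,:,::-1])
for x in cent(im,(22,120,60),(32,255,255),(270,230,350,300)):print(x)
```

```text
[511.65487855 -22.96116094 174.25601272] loc [  0.69686569 105.18412741] 47.661189965928976
(np.int32(225), array([304.58666667, 265.27111111]), ((306.10003662109375, 265.300048828125), (20.124608993530273, 13.86362075805664), 26.56505012512207))
```

View pics/e1.png

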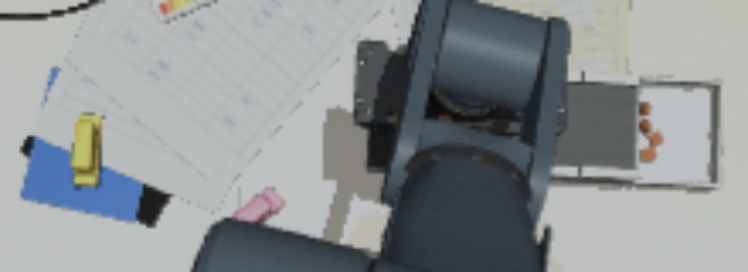

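View pics/e2.png

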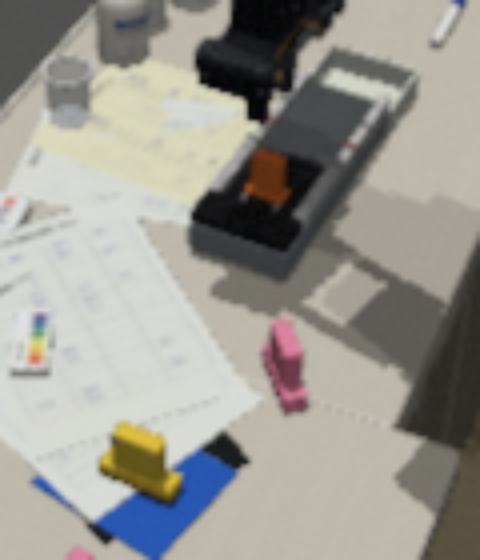

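The scraper stands on the mat at side crop (140,465), the chips are in the tray, and the jaws are over the tab. I lower and grip.

>>> arm_command([
  [0, 0, 0.2],
  [0, 0, 0.2],
  [0, 0, 0.2],
  [0, 0, 0.12],
  [0, 0, 0.07],
  [0, 0, 0.03],
  [0, 0, 0],
  [0, 0, 0],
  [0, 0, 0],
  [0, 0, 0],
], twist=[0, 0, 0, 0, 0, 0, 0, 0, 0, 0])

```text
time: 24.6
eef_pos: [511.8, -22.9, 76.1]
orientation: [1.0, -0.032, 0.0, 0.0]
wrist_force: [-0.1, 0.6, 0.6]
opening: 47.9
```

>>> arm_command([
  [0, 0, 0],
  [0, 0, 0],
  [0, 0, 0],
  [0, 0, 0],
  [0, 0, 0],
  [0, 0, 0],
  [0, 0, 0],
  [0, 0, 0],
  [0, 0, 0],
  [0, 0, 0],
], twist=[0, 0, 0, 0, 0, 0, 0, 0, 0, 0], hand=-1, force=40)

```text
time: 25.85
eef_pos: [511.6, -22.9, 75.8]
orientation: [1.0, -0.032, -0.0, 0.0]
wrist_force: [-0.1, 0.5, -1.3]
opening: 13.7
```

>>> arm_command([
  [0, 0.02, 0],
  [0, 0.04, 0],
  [0, 0.05, 0],
  [0, 0.05, 0],
  [0, 0.05, 0],
  [0, 0.05, 0],
  [0, 0.04, 0],
  [0, 0.03, 0],
  [0, 0, 0],
  [0, 0, 0],
], twist=[0, 0, 0, 0, 0, 0, 0, 0, 0, 0])

```text
time: 27.1
eef_pos: [509.1, -62.0, 75.9]
orientation: [0.999, -0.032, 0.0, -0.001]
wrist_force: [2.1, 8.0, -0.4]
opening: 13.7
```

>>> arm_command([
  [0, 0, 0],
  [0, 0, 0],
  [0, 0, 0],
  [0, 0, 0],
  [0, 0, 0],
  [0, 0, 0],
  [0, 0, 0],
  [0, 0, 0],
  [0, 0, 0],
  [0, 0, 0],
], twist=[0, 0, 0, 0, 0, 0, 0, 0, 0, 0])

```text
time: 28.35
eef_pos: [509.2, -61.9, 75.9]
orientation: [0.999, -0.032, 0.0, -0.001]
wrist_force: [1.7, 7.6, -0.4]
opening: 13.5
```

Run:
```python
from m import *
s=r.sense();p=s["eef_pos"];print(s["time"],p,"loc",(p[:2]-o)@A,s["opening"],s["wrist_force"],s["qvel"])
t=r.camera("top")[:,:,::-1];sd=r.camera("side")[:,:,::-1]
cv2.imwrite("pics/f1.png",cv2.resize(t[190:260,300:420],None,fx=6,fy=6));cv2.imwrite("pics/f2.png",cv2.resize(sd[150:220,310:390],None,fx=8,fy=8))
cv2.imwrite("pics/f3.png",cv2.resize(sd[230:300,270:350],None,fx=6,fy=6))
for y in(40,0,-40):print(y,(proj("side",[np.r_[o+A@[x,y],51] for x in(-43,43)])-[310,150]+.5)*8)
```

```text
28.35 [509.15025725 -61.91834784  75.87035208] loc [ 0.67081375 66.14651914] 13.460425321177702 [ 1.68446425  7.6294436  -0.4191397 ] [-8.72695198e-04  9.25710198e-04 -1.12222355e-03 -4.52108498e-06
  1.44311926e-03 -6.00961997e-04]
40 [[340.50098286 337.25592852]
 [193.0513048  288.67977268]]
0 [[370.50899559 294.78423915]
 [224.94496254 247.73646734]]
-40 [[399.53688082 253.6997683 ]
 [255.81466301 208.10766143]]
```

View pics/f1.png

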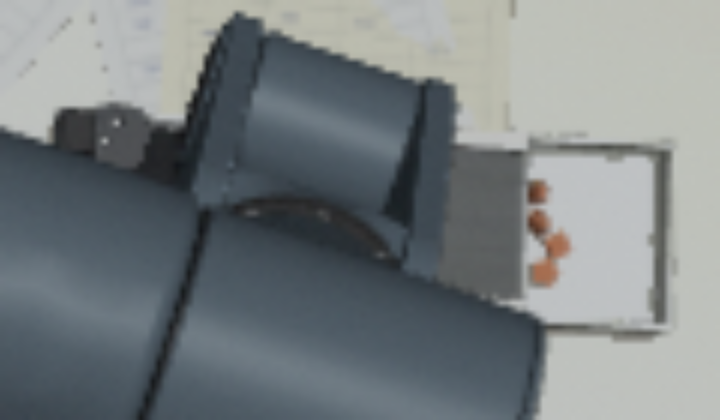

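View pics/f2.png

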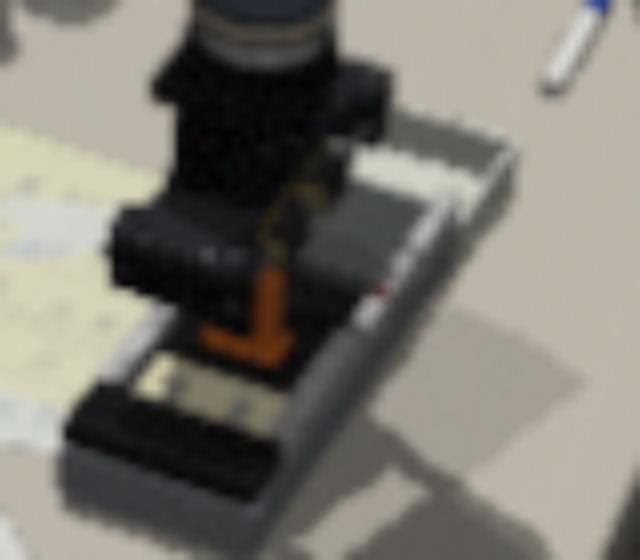

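View pics/f3.png

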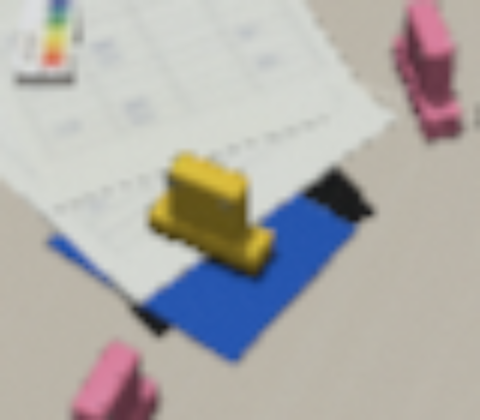

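The tab moved 39 mm and the wrist force is 7.6 N (the spring is 7.2 N at half). In the side crop the black plate's front edge stands by the red mark at (380,288). The chips are in the tray and the scraper is upright on the mat. I hand in.

Run:
```python
from workcell import r
print(r.finish_job())
```

```text
the job is handed in; nothing more can be done
None
```

I wiped all four chips into the catch tray with the yellow scraper and stood the scraper back on the blue mat. I then pulled the shutter to about half open and handed the job in at 28 s, still gripping the orange tab. No verdict was reported.

My last checks:
- **Shutter:** the tool moved 39 mm from shut. The wrist force was about 7.6 N, against 7.2 N expected from the spring at half travel. The plate's front edge was at the red mark as far as the side view shows, but the arm partly hid it.
- **Chips:** all four were visible in the tray from above, and the deck was clear.
- **Scraper:** it stood upright and released, about 10 mm from the mat's centre. That centre is an estimate, because paper covers part of the mat.
- **Items to leave alone:** the arm did not go near the timer, beaker, strip box or marker, but I did not measure their positions at the end.

No check failed. While I was seating the scraper on the deck it briefly pressed with 13.5 N, so I eased it up about 1 mm before wiping.

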